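Dish up walnuts and ring the bell

TASK

With the scoop, lift walnuts out of the green tray and tip at least three of them into the white bowl, without touching the nuts with the gripper or spilling any on the table. Then lay the scoop back flat in the dish of the steel spoon rest, let go of it, and only then press the bell's plunger right down to its stop and let it come back up. Do not knock over or shove the bowl, and leave the pump bottle, the planter and the river stone where they stand.

Things in the scene. Friction and masses are not known exactly. Their poses are not given: they have to be found in the camera images.
- scoop: Steel scoop with a wooden handle, 180 g, lying flat in the spoon rest, mouth roughly away from the robot. Origin: centre of the pan's underside; x points out of the mouth, z up. Flat pan 100 mm long (x -50 to 50), 104 mm wide, floor 2.5 mm (lip 1.8 mm) thick, open in front. Walls 2.5 mm thick: back and sides 36 mm high up to x 0, sides 26 mm high on to x 25, none from there to the lip
- scoop_grip (a point): Middle of the handle: x -95, y 0, z 75 mm in the scoop's frame. Grip here across the handle's 20 mm width (scoop y), fingers pointing along scoop -z. The handle is a flat bar 20 mm wide and 18 mm thick that starts at the pan's back wall (x -48, z 28) and rises backwards at 45 degrees for 115 mm, to x -129, z 109
- scoop_lip (a point): Middle of the scoop's front lip, on the underside: x 50, y 0, z 0 mm in the scoop's frame
- scoop_pan (a point): Point inside the scoop's pan: x -5, y 0, z 18 mm in the scoop's frame
- tray: Green acrylic tray, fixed. Origin: centre of its underside; long axis y. Flat inner floor 112 mm (x) by 200 mm (y), 5 mm above the table. Both end walls slope out and up at 45 degrees from the floor's ends (y -100, 100); side walls (x -56, 56) stand upright. Rim 50 mm above the table at the sides, 57 mm at the ends; 316 mm long. The scoop's pan fits lengthwise, 4 mm clear on each side
- walnut0: Whole walnut in its shell, rounded, 34 mm long and 30 mm thick, 14 g, rolls easily. Origin at its centre. Starts on the middle part of the tray's floor (within 55 mm of the centre along y). All five walnuts are alike
- walnut1: Whole walnut in its shell, rounded, 34 mm long and 30 mm thick, 14 g, rolls easily. Origin at its centre. Starts on the middle part of the tray's floor (within 55 mm of the centre along y). All five walnuts are alike
- walnut2: Whole walnut in its shell, rounded, 34 mm long and 30 mm thick, 14 g, rolls easily. Origin at its centre. Starts on the middle part of the tray's floor (within 55 mm of the centre along y). All five walnuts are alike
- walnut3: Whole walnut in its shell, rounded, 34 mm long and 30 mm thick, 14 g, rolls easily. Origin at its centre. Starts on the middle part of the tray's floor (within 55 mm of the centre along y). All five walnuts are alike
- walnut4: Whole walnut in its shell, rounded, 34 mm long and 30 mm thick, 14 g, rolls easily. Origin at its centre. Starts on the middle part of the tray's floor (within 55 mm of the centre along y). All five walnuts are alike
- bowl: White ceramic bowl, loose, 550 g. Origin: centre of its underside; rim radius 85 mm, 64 mm high, wall 5 mm, empty. It stands to the robot's left or right of the tray; the spoon rest stands on the other side
- spoon_rest: Stainless spoon rest, fixed. Origin: centre of the dish's underside. Dish 144 mm (x) by 130 mm (y), inside 138 x 124, inner floor 4 mm and rim top 8 mm above the table. A flat tab 4 mm thick reaches to x -150. The scoop's pan lies in the dish, handle over the tab: at the start the scoop's origin is within 6 mm of the dish's centre, its x axis within 0.05 rad of the rest's
- bell: Steel counter bell, fixed, 84 mm across. Origin: centre of its underside. The dome's top with its collar is 51 mm above the table; the plunger stands above it
- bell_plunger (a joint): How far the bell's plunger is pressed down, in m: 0 up, 0.008 at its stop. A spring pushes it back: 1.2 N to begin, 6 N at the stop
- plunger_top (a point): Centre of the top of the bell's plunger, a round button 22 mm across, 66 mm above the table when up; it moves straight down 8 mm when pressed
- pump_bottle: Bystander: amber glass pump bottle, 68 mm across, 192 mm tall, beyond the work. Origin: centre of its underside
- planter: Bystander: black ceramic planter, 132 mm across the rim, 110 mm tall. Origin: centre of its underside
- river_stone: Bystander: smooth grey river stone, 92 mm across, 38 mm tall. Origin: centre of its underside

How it is judged:
On the way, in this order (a step that is already met when the one before it is completed fails the run):
1. the scoop is lifted off the spoon rest (height (world z) of scoop above 0.04 m), for 0.1 s.
2. at least one walnut is carried in the scoop, clear above the tray (((distance between walnut0 and scoop_pan below 0.055 m and height (world z) of walnut0 above 0.09 m) or (distance between walnut1 and scoop_pan below 0.055 m and height (world z) of walnut1 above 0.09 m) or (distance between walnut2 and scoop_pan below 0.055 m and height (world z) of walnut2 above 0.09 m) or (distance between walnut3 and scoop_pan below 0.055 m and height (world z) of walnut3 above 0.09 m) or (distance between walnut4 and scoop_pan below 0.055 m and height (world z) of walnut4 above 0.09 m))), for 0.1 s.
3. at least three walnuts are in the bowl ((((horizontal distance between walnut0 and bowl below 0.075 m and z of walnut0 in the frame of bowl between 0 and 0.08 m) and (horizontal distance between walnut1 and bowl below 0.075 m and z of walnut1 in the frame of bowl between 0 and 0.08 m) and (horizontal distance between walnut2 and bowl below 0.075 m and z of walnut2 in the frame of bowl between 0 and 0.08 m)) or ((horizontal distance between walnut0 and bowl below 0.075 m and z of walnut0 in the frame of bowl between 0 and 0.08 m) and (horizontal distance between walnut1 and bowl below 0.075 m and z of walnut1 in the frame of bowl between 0 and 0.08 m) and (horizontal distance between walnut3 and bowl below 0.075 m and z of walnut3 in the frame of bowl between 0 and 0.08 m)) or ((horizontal distance between walnut0 and bowl below 0.075 m and z of walnut0 in the frame of bowl between 0 and 0.08 m) and (horizontal distance between walnut1 and bowl below 0.075 m and z of walnut1 in the frame of bowl between 0 and 0.08 m) and (horizontal distance between walnut4 and bowl below 0.075 m and z of walnut4 in the frame of bowl between 0 and 0.08 m)) or ((horizontal distance between walnut0 and bowl below 0.075 m and z of walnut0 in the frame of bowl between 0 and 0.08 m) and (horizontal distance between walnut2 and bowl below 0.075 m and z of walnut2 in the frame of bowl between 0 and 0.08 m) and (horizontal distance between walnut3 and bowl below 0.075 m and z of walnut3 in the frame of bowl between 0 and 0.08 m)) or ((horizontal distance between walnut0 and bowl below 0.075 m and z of walnut0 in the frame of bowl between 0 and 0.08 m) and (horizontal distance between walnut2 and bowl below 0.075 m and z of walnut2 in the frame of bowl between 0 and 0.08 m) and (horizontal distance between walnut4 and bowl below 0.075 m and z of walnut4 in the frame of bowl between 0 and 0.08 m)) or ((horizontal distance between walnut0 and bowl below 0.075 m and z of walnut0 in the frame of bowl between 0 and 0.08 m) and (horizontal distance between walnut3 and bowl below 0.075 m and z of walnut3 in the frame of bowl between 0 and 0.08 m) and (horizontal distance between walnut4 and bowl below 0.075 m and z of walnut4 in the frame of bowl between 0 and 0.08 m)) or ((horizontal distance between walnut1 and bowl below 0.075 m and z of walnut1 in the frame of bowl between 0 and 0.08 m) and (horizontal distance between walnut2 and bowl below 0.075 m and z of walnut2 in the frame of bowl between 0 and 0.08 m) and (horizontal distance between walnut3 and bowl below 0.075 m and z of walnut3 in the frame of bowl between 0 and 0.08 m)) or ((horizontal distance between walnut1 and bowl below 0.075 m and z of walnut1 in the frame of bowl between 0 and 0.08 m) and (horizontal distance between walnut2 and bowl below 0.075 m and z of walnut2 in the frame of bowl between 0 and 0.08 m) and (horizontal distance between walnut4 and bowl below 0.075 m and z of walnut4 in the frame of bowl between 0 and 0.08 m)) or ((horizontal distance between walnut1 and bowl below 0.075 m and z of walnut1 in the frame of bowl between 0 and 0.08 m) and (horizontal distance between walnut3 and bowl below 0.075 m and z of walnut3 in the frame of bowl between 0 and 0.08 m) and (horizontal distance between walnut4 and bowl below 0.075 m and z of walnut4 in the frame of bowl between 0 and 0.08 m)) or ((horizontal distance between walnut2 and bowl below 0.075 m and z of walnut2 in the frame of bowl between 0 and 0.08 m) and (horizontal distance between walnut3 and bowl below 0.075 m and z of walnut3 in the frame of bowl between 0 and 0.08 m) and (horizontal distance between walnut4 and bowl below 0.075 m and z of walnut4 in the frame of bowl between 0 and 0.08 m)))), for 0.2 s.
4. the scoop lies flat in the spoon rest's dish, let go (horizontal distance between scoop and spoon_rest below 0.035 m and angle between scoop's own z axis and vertical below 0.12 rad and z of scoop in the frame of spoon_rest below 0.014 m and contact force between the fingers and scoop below 0.1 N), for 0.2 s.
5. the bell's plunger is pressed to its stop (value of joint bell_plunger above 0.007 m), for 0.02 s.
At the end, for the whole second after the job is handed in: Three or more walnuts in the bowl (centres within 75 mm of its axis), the rest in bowl or tray; scoop at rest, flat (0.12 rad) in the spoon rest, origin within 35 mm of the dish centre; plunger up again (under 1.5 mm); bowl upright (0.1 rad), at rest ((((horizontal distance between walnut0 and bowl below 0.075 m and z of walnut0 in the frame of bowl between 0 and 0.08 m) and (horizontal distance between walnut1 and bowl below 0.075 m and z of walnut1 in the frame of bowl between 0 and 0.08 m) and (horizontal distance between walnut2 and bowl below 0.075 m and z of walnut2 in the frame of bowl between 0 and 0.08 m)) or ((horizontal distance between walnut0 and bowl below 0.075 m and z of walnut0 in the frame of bowl between 0 and 0.08 m) and (horizontal distance between walnut1 and bowl below 0.075 m and z of walnut1 in the frame of bowl between 0 and 0.08 m) and (horizontal distance between walnut3 and bowl below 0.075 m and z of walnut3 in the frame of bowl between 0 and 0.08 m)) or ((horizontal distance between walnut0 and bowl below 0.075 m and z of walnut0 in the frame of bowl between 0 and 0.08 m) and (horizontal distance between walnut1 and bowl below 0.075 m and z of walnut1 in the frame of bowl between 0 and 0.08 m) and (horizontal distance between walnut4 and bowl below 0.075 m and z of walnut4 in the frame of bowl between 0 and 0.08 m)) or ((horizontal distance between walnut0 and bowl below 0.075 m and z of walnut0 in the frame of bowl between 0 and 0.08 m) and (horizontal distance between walnut2 and bowl below 0.075 m and z of walnut2 in the frame of bowl between 0 and 0.08 m) and (horizontal distance between walnut3 and bowl below 0.075 m and z of walnut3 in the frame of bowl between 0 and 0.08 m)) or ((horizontal distance between walnut0 and bowl below 0.075 m and z of walnut0 in the frame of bowl between 0 and 0.08 m) and (horizontal distance between walnut2 and bowl below 0.075 m and z of walnut2 in the frame of bowl between 0 and 0.08 m) and (horizontal distance between walnut4 and bowl below 0.075 m and z of walnut4 in the frame of bowl between 0 and 0.08 m)) or ((horizontal distance between walnut0 and bowl below 0.075 m and z of walnut0 in the frame of bowl between 0 and 0.08 m) and (horizontal distance between walnut3 and bowl below 0.075 m and z of walnut3 in the frame of bowl between 0 and 0.08 m) and (horizontal distance between walnut4 and bowl below 0.075 m and z of walnut4 in the frame of bowl between 0 and 0.08 m)) or ((horizontal distance between walnut1 and bowl below 0.075 m and z of walnut1 in the frame of bowl between 0 and 0.08 m) and (horizontal distance between walnut2 and bowl below 0.075 m and z of walnut2 in the frame of bowl between 0 and 0.08 m) and (horizontal distance between walnut3 and bowl below 0.075 m and z of walnut3 in the frame of bowl between 0 and 0.08 m)) or ((horizontal distance between walnut1 and bowl below 0.075 m and z of walnut1 in the frame of bowl between 0 and 0.08 m) and (horizontal distance between walnut2 and bowl below 0.075 m and z of walnut2 in the frame of bowl between 0 and 0.08 m) and (horizontal distance between walnut4 and bowl below 0.075 m and z of walnut4 in the frame of bowl between 0 and 0.08 m)) or ((horizontal distance between walnut1 and bowl below 0.075 m and z of walnut1 in the frame of bowl between 0 and 0.08 m) and (horizontal distance between walnut3 and bowl below 0.075 m and z of walnut3 in the frame of bowl between 0 and 0.08 m) and (horizontal distance between walnut4 and bowl below 0.075 m and z of walnut4 in the frame of bowl between 0 and 0.08 m)) or ((horizontal distance between walnut2 and bowl below 0.075 m and z of walnut2 in the frame of bowl between 0 and 0.08 m) and (horizontal distance between walnut3 and bowl below 0.075 m and z of walnut3 in the frame of bowl between 0 and 0.08 m) and (horizontal distance between walnut4 and bowl below 0.075 m and z of walnut4 in the frame of bowl between 0 and 0.08 m))) and ((horizontal distance between walnut0 and bowl below 0.075 m and z of walnut0 in the frame of bowl between 0 and 0.08 m) or (x of walnut0 in the frame of tray between -0.06 and 0.06 m and y of walnut0 in the frame of tray between -0.157 and 0.157 m and z of walnut0 in the frame of tray below 0.07 m)) and ((horizontal distance between walnut1 and bowl below 0.075 m and z of walnut1 in the frame of bowl between 0 and 0.08 m) or (x of walnut1 in the frame of tray between -0.06 and 0.06 m and y of walnut1 in the frame of tray between -0.157 and 0.157 m and z of walnut1 in the frame of tray below 0.07 m)) and ((horizontal distance between walnut2 and bowl below 0.075 m and z of walnut2 in the frame of bowl between 0 and 0.08 m) or (x of walnut2 in the frame of tray between -0.06 and 0.06 m and y of walnut2 in the frame of tray between -0.157 and 0.157 m and z of walnut2 in the frame of tray below 0.07 m)) and ((horizontal distance between walnut3 and bowl below 0.075 m and z of walnut3 in the frame of bowl between 0 and 0.08 m) or (x of walnut3 in the frame of tray between -0.06 and 0.06 m and y of walnut3 in the frame of tray between -0.157 and 0.157 m and z of walnut3 in the frame of tray below 0.07 m)) and ((horizontal distance between walnut4 and bowl below 0.075 m and z of walnut4 in the frame of bowl between 0 and 0.08 m) or (x of walnut4 in the frame of tray between -0.06 and 0.06 m and y of walnut4 in the frame of tray between -0.157 and 0.157 m and z of walnut4 in the frame of tray below 0.07 m)) and horizontal distance between scoop and spoon_rest below 0.035 m and angle between scoop's own z axis and vertical below 0.12 rad and z of scoop in the frame of spoon_rest below 0.014 m and value of joint bell_plunger below 0.0015 m and linear speed of each of scoop, bowl below 0.02 m/s and angle between bowl's own z axis and vertical below 0.1 rad); the robot touches nothing.
It fails at once if the gripper's fingers or arm touch a walnut (contact force between any of the fingers, the arm and walnut0 above 0.3 N or contact force between any of the fingers, the arm and walnut1 above 0.3 N or contact force between any of the fingers, the arm and walnut2 above 0.3 N or contact force between any of the fingers, the arm and walnut3 above 0.3 N or contact force between any of the fingers, the arm and walnut4 above 0.3 N).
It fails at once if the bell is pressed while the scoop is not back on the spoon rest (value of joint bell_plunger above 0.004 m and not (horizontal distance between scoop and spoon_rest below 0.035 m and angle between scoop's own z axis and vertical below 0.12 rad and z of scoop in the frame of spoon_rest below 0.014 m)).
It fails at once if the bowl is shoved more than 40 mm or tipped (distance of bowl from where it was at the start of the episode above 0.04 m or angle between bowl's own z axis and vertical above 0.35 rad).
It fails at once if the pump bottle, planter or river stone is moved more than 20 mm (distance of any of pump_bottle, planter, river_stone from where it was at the start of the episode above 0.02 m).
It also fails if it takes over 72 s, if anything falls off the work surface, if the arm or the gripper's body presses on something with over 40 N, if the wrist force passes 120 N, or if a joint passes its speed limit or range.

ROBOT

A 6-joint arm with a two-finger parallel gripper is mounted at the origin on the work surface. World frame = base frame: x ahead of the robot, y to its left, z up, the work surface at z = 0. Lengths are in m, angles in rad, forces in N, time in s.
With the tool pointing down it reaches from about 0.35 to 0.775 m from the base axis. Payload 5.5 kg.
Tool frame: the origin (TCP) lies at the very end of the fingers, on their centre line; the grasp point (between the pads) lies 19 mm behind it (robot.grasp_offset is the distance from the TCP to the grasp point, in m); z points along the fingers, y is the line along which they close (so a half turn about z gives the same grasp; the last joint's range is limited). The gripper opens to 85 mm and grips with 20 to 120 N. Pads are 22 mm wide; open, the fingers measure 114 mm over their backs; the gripper's body (76 mm by 85 mm) begins 54 mm behind the grasp point. The pads swing forward as they close: fully open they stand 13 mm farther back than shut.
Start: joints at [1.039, 0.313, 0.046, 1.304, 0, 1.431], TCP at [0.22, 0.531, 0.231] pointing down, gripper open.
Joint ranges: [-2.76, 2.76], [-0.86, 1.69], [-1.03, 1.26], [-2.2, 2.34], [-1.47, 1.5], [-3.14, 3.14]. Speed limits (rad/s): [2.57, 2.57, 3.14, 3.14, 3.14, 3.14].

INTERFACE

Orientations are given as a unit quaternion [w, x, y, z].
In Python, from bench import robot, camera, job_done gives the robot as it stands.
- The arm moves only by the tool arm_command, never from a script. Its argument "rows" is text: rows parted by semicolons, each of 7 numbers parted by spaces: the shift along the tool's x, y, z scaled (see below), then the turn, a rotation vector about the tool's x, y, z scaled (see below), then the opening, from 0 (shut) to 1 (fully open). A call has exactly 10 rows; each row is the pose to reach, as a shift and turn from the pose commanded when the call began, along the tool's axes at that moment; what a row does not reach only later rows make up. The controller multiplies each number of a shift by 50 cm and each number of a turn by pi/4 rad. A row lasts 1/8 s, in which the tool goes at most 62.5 mm and 10.7 degrees, less where a joint would pass 70% of its speed; a pose out of reach is approached as far as the arm can. A call with a number of a shift or a turn outside -1 to 1 is refused whole. A call with a gripper value outside its range is refused whole. The fingers move at their own pace and stop on an object; "squeeze" is the grip in N (left out, the last holds). Time passes only in rows, so rows that repeat a pose let the fingers close, or fill a call up. It gives the time, the measured TCP pose, the force, the opening and the grip force at its end, in the units of the state.
- robot.read_state(): the state, without advancing time (a new reading comes with each control period).
- camera(name): name is "side" or "top"; returns a dict with "color" (480x640x3 uint8, red, green, blue), "camera_matrix" (3x3 intrinsics, pixels), "T" (4x4, takes a point from camera to world coordinates). Camera axes: x right, y down, z forward; pixel columns grow to the right and rows downward; lengths in m; the calibration is good to about 2 mm. A picture is of the moment at which its call begins. There is no depth.
- job_done(): hands the job in; it is judged then, once.
The state is a dict: "time_s": time; "qpos": joint angles; "joint_velocities": joint speeds; "tau": joint torques, N m; "tcp_pos": TCP position; "tool_rot": TCP orientation; "force": force on the tool from outside, world axes, zero at the start; "ft_torque": the same for the moment, N m; "width": finger opening in m; "gripper_force": force on a finger pad.
Only numpy, scipy, OpenCV 4.12 (cv2) and the standard library are available. Lean on these libraries where they do the work, as an engineer would, in place of code of your own. Each camera call takes 0.05 s, during which the arm holds its last target. There are 200 camera calls.

## Working session

There is one attempt and no reset: what is moved stays moved. The work goes in short steps, Python scripts to look and compute and a tool call to move; the robot and the scene stay as the last step left them, time stands still between calls to the robot, and variables do not carry over. Pictures are saved under pics/ and viewed, at most 10 in all, crops included, and the job is handed in when it is done.

Besides the shell and the picture viewer there is one more tool, called as a command line: name --argument value ..., lists and objects as JSON in quotes. arm_command: Moves the arm, as the interface text tells. Its arguments: {"type":"object","properties":{"rows":{"type":"string"},"squeeze":{"type":"number"}},"required":["rows"]}

```bash
mkdir -p pics; ls
python3 - <<'E'
from bench import robot,camera
import cv2,numpy as np
s=robot.read_state();print(s)
for n in("top","side"):
    c=camera(n);cv2.imwrite(f"pics/{n}0.png",c["color"][...,::-1]);print(n,c["camera_matrix"].tolist(),np.round(c["T"],4).tolist())
E
```

```text
pics
{'time_s': 0.0, 'qpos': array([ 1.03940084e+00,  3.13978730e-01,  4.50088785e-02,  1.30361031e+00,
       -5.98532815e-06,  1.43119529e+00]), 'joint_velocities': array([ 0.00055641, -0.00117436, -0.00121318, -0.00014311,  0.00062699,
        0.00018093]), 'tau': array([-2.72977588e-03, -4.80629396e+01,  2.98530596e+01,  1.94814656e-02,
       -2.09617524e-04, -3.31734896e-05]), 'tcp_pos': array([0.21931705, 0.53098878, 0.23043343]), 'tool_rot': array([-2.90828893e-04,  1.94646598e-01,  9.80873033e-01, -8.43175355e-04]), 'force': array([ 0.23435905,  0.06839302, -0.65042747]), 'ft_torque': array([ 0.01406443, -0.00085463,  0.02646563]), 'gripper_force': 0.0, 'width': 0.08570418058076215}
top [[607.3746159091096, 0.0, 311.0585215965888], [0.0, 607.3746159091096, 238.91966660007867], [0.0, 0.0, 1.0]] [[0.0881, -0.9741, 0.2082, 0.3652], [-0.9961, -0.0849, 0.0242, -0.0212], [-0.0059, -0.2096, -0.9778, 1.1994], [0.0, 0.0, 0.0, 1.0]]
side [[437.34066076865867, 0.0, 323.25812838590116], [0.0, 437.34066076865867, 234.17472634689977], [0.0, 0.0, 1.0]] [[-0.9999, -0.011, 0.0041, 0.5889], [-0.0105, 0.6854, -0.7281, 0.6628], [0.0052, -0.7281, -0.6855, 0.6903], [0.0, 0.0, 0.0, 1.0]]
```

View pics/top0.png

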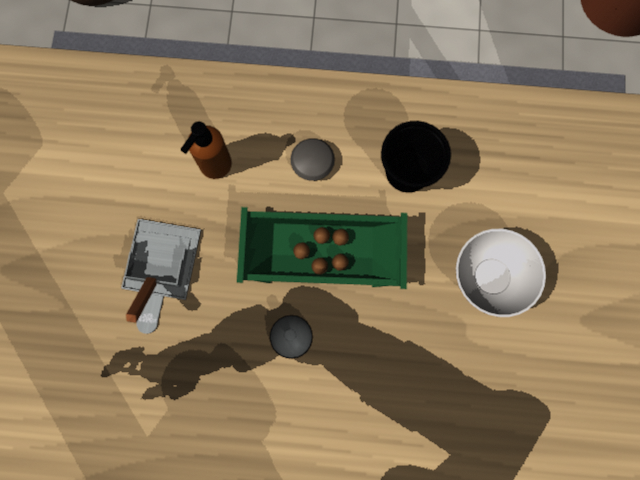

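View pics/side0.png

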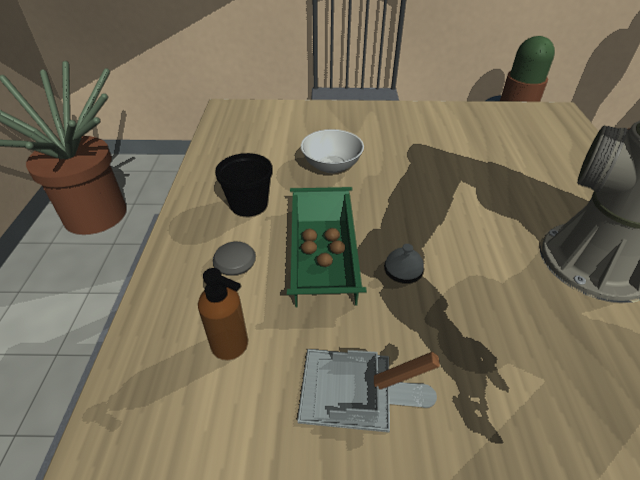

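Top view: the scoop and rest are at about (162,262), the tray at (323,248) with its nuts around (325,250), the bowl at (501,273) and the bell at (291,337). The side view agrees: rest (345,390), tray (323,240). I'll enlarge these for accurate corners.

Run:
```python
import cv2,numpy as np
def crop(n,x,y,w,h,s,o):
    a=cv2.imread(f"pics/{n}0.png")[y:y+h,x:x+w];a=cv2.resize(a,None,fx=s,fy=s,interpolation=cv2.INTER_CUBIC)
    for i in range(0,w,10):cv2.putText(a,str(x+i),(i*s,8),0,.3,(255,255,255),1);cv2.line(a,(i*s,10),(i*s,14),(255,255,255),1)
    for i in range(0,h,10):cv2.putText(a,str(y+i),(0,i*s+3),0,.3,(255,255,255),1);cv2.line(a,(22,i*s),(26,i*s),(255,255,255),1)
    cv2.imwrite(f"pics/{o}.png",a)
crop("top",230,200,200,100,4,"tray_top")
crop("top",110,205,110,140,4,"scoop_top")
crop("side",285,335,160,105,5,"scoop_side")
```

```text
(no output)
```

View pics/tray_top.png

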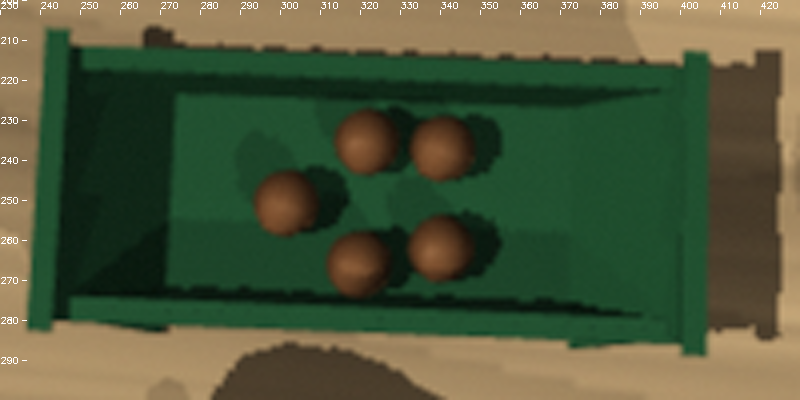

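View pics/scoop_top.png

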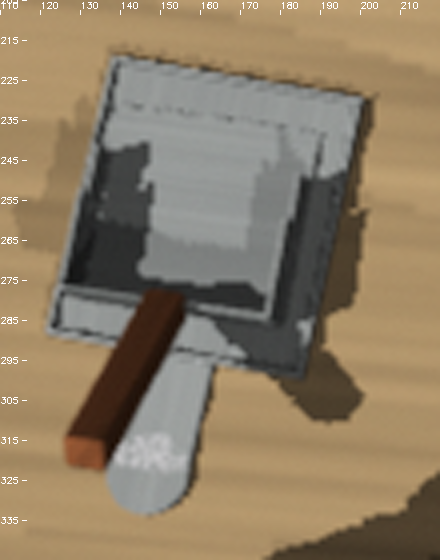

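View pics/scoop_side.png

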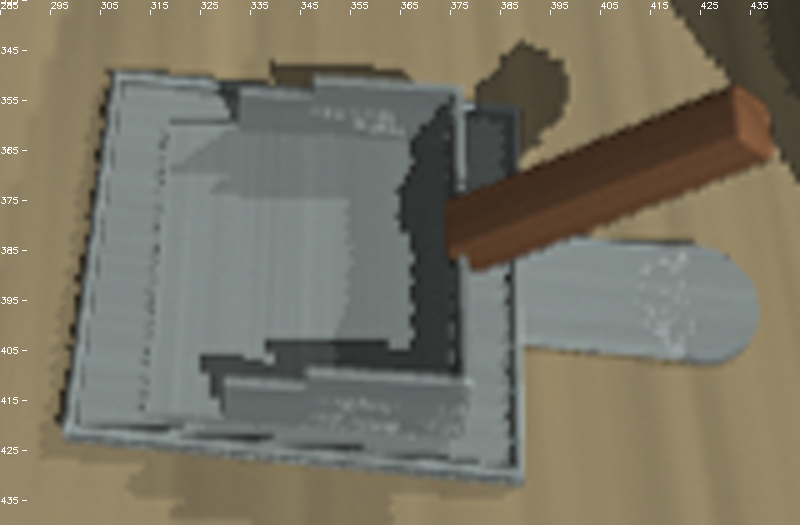

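The pictures show clear corners for the tray rim, dish rim, pan walls and handle end. I'll fit poses to them.

```bash
cat > h.py <<'E'
import numpy as np,cv2
from scipy.optimize import least_squares
from scipy.spatial.transform import Rotation as R
CAM={"t":(607.3746,311.0585,238.9197,[[0.0881,-0.9741,0.2082,0.3652],[-0.9961,-0.0849,0.0242,-0.0212],[-0.0059,-0.2096,-0.9778,1.1994]]),
"s":(437.3407,323.2581,234.1747,[[-0.9999,-0.011,0.0041,0.5889],[-0.0105,0.6854,-0.7281,0.6628],[0.0052,-0.7281,-0.6855,0.6903]])}
def proj(c,P):
    f,cx,cy,T=CAM[c];T=np.array(T);p=T[:,:3].T@(np.asarray(P,float)-T[:,3]);return np.array([cx+f*p[0]/p[2],cy+f*p[1]/p[2]])
def ray(c,u,v,z):
    f,cx,cy,T=CAM[c];T=np.array(T);d=T[:,:3]@[(u-cx)/f,(v-cy)/f,1];return T[:,3]+d*(z-T[2,3])/d[2]
def fit(obs,x0,z0=0):
    "obs: (cam,u,v,local xyz); returns x,y,yaw"
    def pt(q,l):
        c,s=np.cos(q[2]),np.sin(q[2]);return[q[0]+c*l[0]-s*l[1],q[1]+s*l[0]+c*l[1],z0+l[2]]
    r=lambda q:np.concatenate([proj(o[0],pt(q,o[3]))-o[1:3] for o in obs])
    s=least_squares(r,x0);return s.x,s.fun.reshape(-1,2)
def rot(q): return R.from_quat(q,scalar_first=True)
E
python3 - <<'E'
from h import *
np.set_printoptions(precision=4,suppress=True)
r=lambda b:[("t",241.7,207,(b,.158,.057)),("t",237,282.5,(-b,.158,.057)),("t",407.2,213.2,(b,-.158,.057)),("t",406.5,289,(-b,-.158,.057))]
for b in(.060,.066,.07):print("tray",b,*fit(r(b),[.4,0,0]))
for u,v in((251,217.8),(247.5,274.2),(400.7,280)):print(ray("t",u,v,.05))
d=[("t",138,218.75,(.072,.065,.008)),("t",203.5,229.5,(.072,-.065,.008)),("t",122,288,(-.072,.065,.008)),("t",185.75,299.25,(-.072,-.065,.008)),
("s",307.4,349.4,(.072,-.065,.008)),("s",388.6,356.4,(-.072,-.065,.008)),("s",298.2,422.2,(.072,.065,.008)),("s",389.4,431.4,(-.072,.065,.008))]
for k in(d[:4],d[4:],d):print("rest",*fit(k,[.4,.3,0]))
h=[("t",127,314.25,(-.1226,.01,.1154)),("t",137,315.75,(-.1226,-.01,.1154)),("t",126.5,321.25,(-.1354,.01,.1026)),("t",136,322.25,(-.1354,-.01,.1026)),
("t",125.75,277,(-.05,.052,.036)),("t",177.5,284.25,(-.05,-.052,.036)),
("s",377,352.4,(-.05,-.052,.036)),("s",378.6,411.4,(-.05,.052,.036)),("s",347.6,350.2,(0,-.052,.036)),("s",346.2,409.4,(0,.052,.036)),("s",332.6,353.4,(.025,-.052,.026)),("s",329.4,411,(.025,.052,.026)),
("s",432,352.2,(-.1226,-.01,.1154)),("s",432,363.4,(-.1226,.01,.1154)),("s",439.4,366,(-.1354,.01,.1026)),("s",439,358.6,(-.1354,-.01,.1026))]
for k in(h[:6],h[6:],h):print("scoop",*fit(k,[.4,.3,0],.004))
print("bowl",ray("t",501,272.8,.064))
for n,u,v in(("n",322,235.5),("n",341,237),("n",302,251),("n",320,266),("n",340.5,262)):print(n,ray("t",u,v,.02))
E
```

```text
tray 0.06 [ 0.5932 -0.0172  0.0485] [[ 1.0309  7.4256]
 [ 1.74   -6.9117]
 [-1.504   7.2666]
 [-1.2535 -7.0024]]
tray 0.066 [ 0.5935 -0.0172  0.0485] [[ 1.2325  4.3118]
 [ 1.5423 -3.9137]
 [-1.4827  4.1355]
 [-1.2777 -3.9847]]
tray 0.07 [ 0.5936 -0.0171  0.0485] [[ 1.3673  2.2289]
 [ 1.4106 -1.9229]
 [-1.4685  2.0413]
 [-1.2941 -1.9806]]
[0.6417 0.1277 0.05  ]
[0.5306 0.1223 0.05  ]
[ 0.545 -0.17   0.05 ]
rest [ 0.5535  0.3004 -0.0902] [[ 1.1743 -0.3583]
 [-1.6206 -0.0868]
 [ 0.0076  0.0398]
 [ 0.4337  0.4088]]
rest [ 0.5517  0.3083 -0.0836] [[-0.0208  0.0968]
 [ 0.2096  0.0903]
 [-0.8307 -0.0247]
 [ 0.6542 -0.245 ]]
rest [ 0.5525  0.305  -0.086 ] [[-1.2958  0.0667]
 [-4.0369  0.0842]
 [-2.2314  0.537 ]
 [-1.746   0.6398]
 [-0.2708 -1.6498]
 [-0.3137 -1.5248]
 [-1.2783 -2.3047]
 [-0.153  -2.3624]]
scoop [ 0.5534  0.3034 -0.0628] [[-1.1416 -0.6256]
 [-0.1231 -0.4294]
 [ 0.0066  0.1026]
 [ 1.4254  0.7887]
 [-0.6249 -0.2958]
 [ 0.4542  0.4649]]
scoop [ 0.5518  0.3095 -0.0628] [[ 0.2465 -0.381 ]
 [-0.2269  0.9625]
 [ 0.0214 -0.1719]
 [-0.8213  0.5195]
 [ 0.1649 -1.1612]
 [-0.518   0.6577]
 [-0.4433 -1.0746]
 [ 1.0252 -0.1874]
 [ 0.8707  2.3871]
 [-0.3396 -2.2649]]
scoop [ 0.5522  0.3084 -0.0507] [[-3.1958 -0.0454]
 [-2.1489  0.0162]
 [-1.9444  0.6915]
 [-0.4973  1.2439]
 [-3.013   0.4247]
 [-1.8055  0.5479]
 [-0.4503 -1.3011]
 [-0.1734 -0.1219]
 [-0.632  -0.7734]
 [-0.7196 -0.1695]
 [-0.4741 -1.6035]
 [-0.4097  0.1669]
 [-1.063  -2.6137]
 [ 0.5546 -1.7871]
 [ 0.3717  0.6976]
 [-0.9848 -3.8908]]
bowl [ 0.573  -0.3557  0.064 ]
n [ 0.6251 -0.0131  0.02  ]
n [ 0.6254 -0.0509  0.02  ]
n [0.5904 0.0237 0.02  ]
n [ 0.5636 -0.0143  0.02  ]
n [ 0.5751 -0.0539  0.02  ]
```

```bash
cat >> h.py <<'E'
def Rs(psi,pitch=0):
    "scoop rotation: yaw psi, nose-up pitch (rad)"
    return R.from_euler("ZY",[psi,-pitch])
FLIP=R.from_euler("y",np.pi)
def units(P,psi,pitch=0,s=None):
    "units of the shift/turn to bring TCP to P with tool aligned to scoop attitude"
    if s is None:
        from bench import robot;s=robot.read_state()
    r=rot(s["tool_rot"]);t=Rs(psi,pitch)*FLIP
    a=r.inv().apply(np.array(P)-s["tcp_pos"])/.5;b=(r.inv()*t).as_rotvec()/(np.pi/4)
    print(np.round(a,3),np.round(b,3))
GR=np.array([-.095,0,.056]) # nominal TCP in scoop frame
def sc2tcp(o,psi,pitch=0,g=GR): return np.array(o)+Rs(psi,pitch).apply(g)
def scoop(g=GR,s=None):
    if s is None:
        from bench import robot;s=robot.read_state()
    r=rot(s["tool_rot"])*FLIP.inv();x=r.as_matrix()[:,0]
    return s["tcp_pos"]-r.apply(g),np.arctan2(x[1],x[0]),np.arcsin(x[2])
E
python3 - <<'E'
from h import *
units([.458,.3125,.17],-.063)
E
```

```text
[-0.608 -0.222  0.121] [-0.002 -0.001 -0.419]
```

arm_command --rows "-0.08 -0.03 0.016 0 0 -0.06 1; -0.16 -0.06 0.032 0 0 -0.12 1; -0.25 -0.09 0.05 0 0 -0.18 1; -0.34 -0.125 0.068 0 0 -0.24 1; -0.43 -0.157 0.085 0 0 -0.3 1; -0.51 -0.187 0.102 0 0 -0.36 1; -0.57 -0.21 0.114 0 0 -0.4 1; -0.608 -0.222 0.121 0 0 -0.42 1; -0.608 -0.222 0.121 0 0 -0.42 1; -0.608 -0.222 0.121 0 0 -0.42 1" --squeeze 60

```text
time_s: 1.35
tcp_pos: [0.4576, 0.313, 0.1706]
tool_rot: [-0.0, 0.031, 1.0, 0.0]
force: [1.3, -0.7, 0.2]
width: 0.0857
gripper_force: 0.0
```

Run:
```python
from h import *
units([.458,.3125,.060],-.063)
```

```text
[-0.001 -0.001  0.221] [-0.    -0.001  0.001]
```

arm_command --rows "0 0 0.05 0 0 0 1; 0 0 0.11 0 0 0 1; 0 0 0.17 0 0 0 1; 0 0 0.205 0 0 0 1; 0 0 0.22 0 0 0 1; 0 0 0.22 0 0 0 0; 0 0 0.22 0 0 0 0; 0 0 0.22 0 0 0 0; 0 0 0.22 0 0 0 0; 0 0 0.22 0 0 0 0" --squeeze 60

```text
time_s: 2.6
tcp_pos: [0.4585, 0.3131, 0.0616]
tool_rot: [0.0, 0.031, 1.0, 0.0]
force: [-1.3, -0.4, 5.3]
width: 0.0192
gripper_force: 58.7
```

Run:
```python
from h import *
from bench import robot,camera
s=robot.read_state();print(s["width"],s["tcp_pos"],s["force"],s["ft_torque"],scoop())
a=[]
for n,(x,y,w,h,k) in dict(top=(110,205,110,140,4),side=(285,325,160,110,2.25)).items():
    c=camera(n)["color"][...,::-1];cv2.imwrite(f"pics/{n}1.png",c)
    i=cv2.resize(c[y:y+h,x:x+w],None,fx=k,fy=k,interpolation=cv2.INTER_CUBIC);i=cv2.copyMakeBorder(i,0,560-i.shape[0],0,0,0);a.append(i)
cv2.imwrite("pics/grasp.png",np.hstack(a))
```

```text
0.019160559436794747 [0.45853442 0.31309085 0.06161687] [-1.27097257 -0.44193561  5.28734514] [0.10406332 0.18661801 0.05798667] (array([0.55340938, 0.30726805, 0.00570768]), np.float64(-0.06187401169628657), np.float64(0.000955393989344135))
```

View pics/grasp.png

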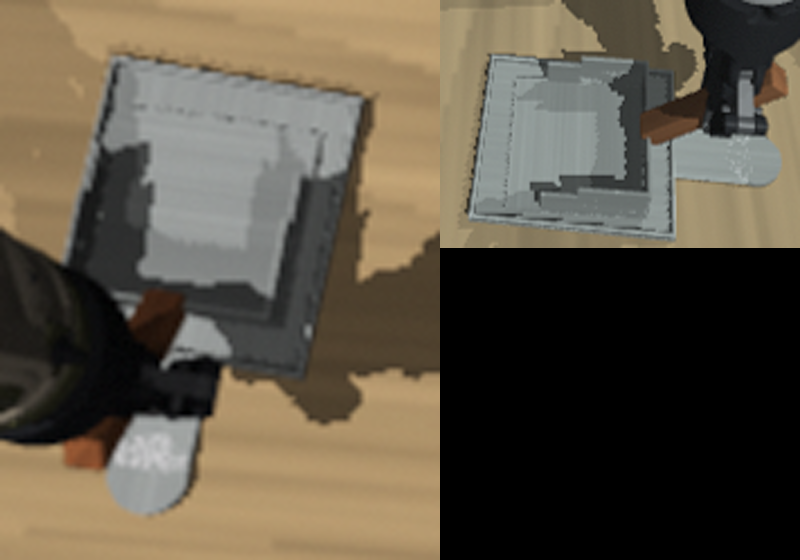

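Gripped cleanly: the width is 19 mm and the pan still sits in the dish. The top-camera y comes out about 4 mm low. Next I'll lift and swing the scoop to the tray.

```bash
cat >> h.py <<'E'
G=np.array([-.094,0,.0576])
TC=[.593,-.0135];TY=.0485
def tray(x,y,z,C=None):
    C=C or TC;return np.array([C[0]+x*np.cos(TY)-y*np.sin(TY),C[1]+x*np.sin(TY)+y*np.cos(TY),z])
def go(o,psi,pitch=0): units(sc2tcp(o,psi,pitch,G),psi,pitch)
E
python3 - <<'E'
from h import *
print(ray("t",215,168,.0),ray("t",197,135,.19),ray("t",313,160,.02),ray("t",416,157,.11))
P=sc2tcp(tray(0,.13,.12),-1.522,0,G);print(P)
units([.50,.28,.185],-.79);units(P,-1.522)
E
```

```text
[ 7.53089604e-01  2.20155346e-01 -2.22044605e-16] [0.74963613 0.22103867 0.19      ] [0.78090264 0.01856164 0.02      ] [ 0.77183117 -0.17758652  0.11      ]
[0.58211244 0.21023525 0.1776    ]
[-0.087 -0.061 -0.247] [0.002 0.001 0.927]
[-0.26  -0.19  -0.232] [0.002 0.    1.859]
```

arm_command --rows "0 0 -0.02 0 0 0 0; 0 0 -0.06 0 0 0 0; 0 0 -0.12 0 0 0 0; 0 0 -0.18 0 0 0.08 0; -0.02 -0.015 -0.22 0 0 0.24 0; -0.04 -0.03 -0.245 0 0 0.42 0; -0.06 -0.045 -0.247 0 0 0.6 0; -0.075 -0.055 -0.247 0 0 0.76 0; -0.087 -0.061 -0.247 0 0 0.88 0; -0.087 -0.061 -0.247 0 0 0.927 0"

```text
time_s: 3.95
tcp_pos: [0.4997, 0.2792, 0.1841]
tool_rot: [-0.0, 0.386, 0.923, -0.0]
force: [-0.1, -0.0, -2.2]
width: 0.0194
gripper_force: 58.7
```

Run:
```python
from h import *
go(tray(0,.13,.12),-1.522)
```

```text
[-0.214  0.02   0.013] [-0.001 -0.     0.93 ]
```

arm_command --rows "-0.01 0 0.001 0 0 0.06 0; -0.03 0.003 0.002 0 0 0.18 0; -0.06 0.006 0.004 0 0 0.32 0; -0.1 0.01 0.006 0 0 0.48 0; -0.14 0.013 0.008 0 0 0.64 0; -0.175 0.016 0.01 0 0 0.78 0; -0.2 0.019 0.012 0 0 0.88 0; -0.214 0.02 0.013 0 0 0.93 0; -0.214 0.02 0.013 0 0 0.93 0; -0.214 0.02 0.013 0 0 0.93 0"

```text
time_s: 5.2
tcp_pos: [0.5817, 0.2111, 0.1779]
tool_rot: [-0.0, 0.689, 0.725, -0.0]
force: [-0.9, 0.8, -2.1]
width: 0.0194
gripper_force: 58.7
```

Run:
```python
from h import *
from bench import robot,camera
np.set_printoptions(precision=4,suppress=True)
print(scoop(G))
for n,(x,y,w,h,k) in dict(top=(190,190,230,110,3.4),side=(270,170,200,170,3.5)).items():
    c=camera(n)["color"][...,::-1];cv2.imwrite(f"pics/{n}2.png",c)
    i=cv2.resize(c[y:y+h,x:x+w],None,fx=k,fy=k,interpolation=cv2.INTER_CUBIC);cv2.imwrite(f"pics/pre_{n}.png",i)
```

```text
(array([0.5865, 0.1172, 0.1202]), np.float64(-1.519097013501804), np.float64(-0.0002639052081437664))
```

View pics/pre_side.png

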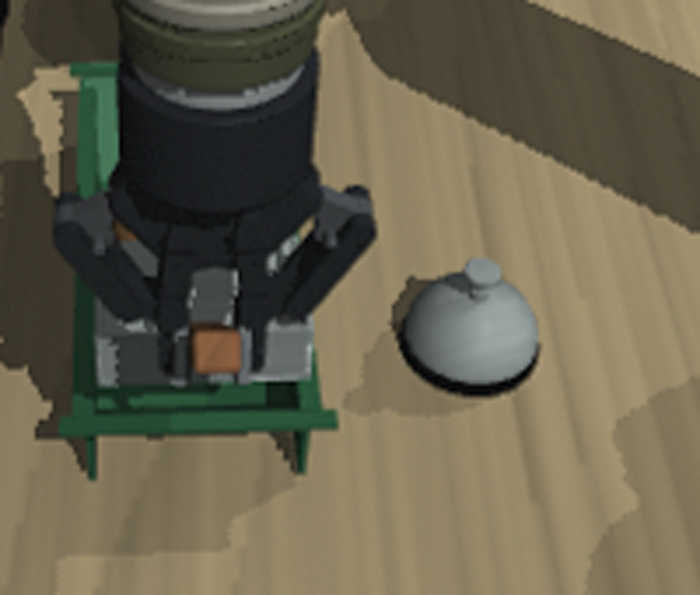

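The side crop shows the scoop's back wall from (298,280) to (359,278), the tray end bar from (287,294) to (366,292), and the plunger top at (408,248).

Run:
```python
from h import *
np.set_printoptions(precision=4,suppress=True)
o,psi,_=scoop(G)
w=lambda l:o+Rs(psi).apply(l)
for c in"st":
  for l in((-.05,.052,0),(-.05,-.052,0),(-.05,.052,.036),(-.05,-.052,.036),(.05,.052,0),(.05,-.052,0)):print(c,l,proj(c,w(l)))
for x in(-.074,.074):print("bar",proj("s",tray(x,.161,.057)),proj("s",tray(x,.161,.049)))
print("plunger s",ray("s",408,247.7,.066))
import cv2
# bowl rim & plunger by top image; green mask side edges in side0
im=cv2.imread("pics/side0.png");hsv=cv2.cvtColor(im,cv2.COLOR_BGR2HSV)
m=cv2.inRange(hsv,(60,80,20),(85,255,255))
for v in(200,220,240,260,280,285,290,294):
  u=np.where(m[v])[0];u=u[(u>270)&(u<380)];print(v,u.min(),u.max(),end="; ")
for v in(188,189,190,191,288,290,292,294,296):
  u=np.where(m[v])[0];u=u[(u>270)&(u<380)];print(v,u.min() if len(u) else 0,u.max() if len(u) else 0)
```

```text
s (-0.05, 0.052, 0) [297.1429 278.8629]
s (-0.05, -0.052, 0) [357.587  277.1886]
s (-0.05, 0.052, 0.036) [296.3671 264.5758]
s (-0.05, -0.052, 0.036) [358.8621 262.9128]
s (0.05, 0.052, 0) [297.2714 238.4892]
s (0.05, -0.052, 0) [352.3928 237.1321]
t (-0.05, 0.052, 0) [223.9452 209.6844]
t (-0.05, -0.052, 0) [220.0966 265.5062]
t (-0.05, 0.052, 0.036) [220.989  204.4924]
t (-0.05, -0.052, 0.036) [216.9518 262.0628]
t (0.05, 0.052, 0) [278.287 211.535]
t (0.05, -0.052, 0) [275.5152 267.4624]
bar [366.2341 291.3829] [365.9234 294.1161]
bar [286.3482 293.4939] [286.5749 296.2284]
plunger s [0.4211 0.0368 0.066 ]
200 293 349; 220 292 352; 240 292 354; 260 291 358; 280 291 360; 285 291 360; 290 287 365; 294 287 357; 188 291 351
189 290 351
190 290 348
191 293 348
288 290 365
290 287 365
292 287 358
294 287 357
296 295 356
```

View pics/pre_top.png

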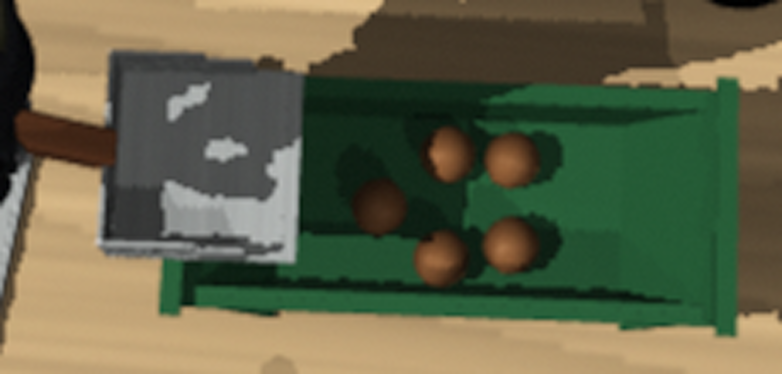

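```bash
cat >> h.py <<'E'
TC=[.5942,-.0145];PS=TY-np.pi/2
def lip(*W,psi=PS,tx=0,C=None):
    "W: 10 waypoints (tray y of lip, z of lip, nose-up pitch)"
    from bench import robot;s=robot.read_state();r=rot(s["tool_rot"])
    for y,z,th in W:
        q=Rs(psi,th);P=tray(tx,y,z)+q.apply(G-[.05,0,0])
        a=r.inv().apply(P-s["tcp_pos"])/.5;b=(r.inv()*(q*FLIP)).as_rotvec()/(np.pi/4)
        print(*[f"{v:.3f}".rstrip("0").rstrip(".") if abs(v)>5e-4 else "0" for v in np.r_[a,b]],"0",end="; ")
    print()
def now():
    from bench import robot;s=robot.read_state()
    o,psi,p=scoop(G);L=o+Rs(psi,p).apply([.05,0,0]);d=L[:2]-TC;c,k=np.cos(TY),np.sin(TY)
    print("lip tray x,y,z",np.round([c*d[0]+k*d[1],-k*d[0]+c*d[1],L[2]],4),"dpsi",round(psi-PS,4),"pitch",round(p,4),"F",np.round(s["force"],1),"t",s["time_s"],"w",s["width"])
def lerp(a,b,n): return [tuple(np.array(a)+(np.array(b)-a)*i/n) for i in range(1,n+1)]
E
python3 - <<'E'
from h import *
now()
lip(*lerp((.08,.12,0),(.072,.075,-.6),5),*lerp((.072,.075,-.6),(.066,.012,-.6),4),(.066,.012,-.6))
E
```

```text
lip tray x,y,z [-0.0011  0.0819  0.1203] dpsi 0.003 pitch -0.0002 F [-0.6  0.6 -2.2] t 5.3 w 0.018786453108206556
-0.023 0.003 -0.015 0 0.153 0.004 0; -0.046 0.003 -0.029 -0.001 0.305 0.004 0; -0.073 0.003 -0.039 -0.001 0.458 0.004 0; -0.102 0.003 -0.047 -0.001 0.611 0.004 0; -0.135 0.003 -0.052 -0.001 0.764 0.004 0; -0.138 0.003 -0.02 -0.001 0.764 0.004 0; -0.141 0.003 0.011 -0.001 0.764 0.004 0; -0.144 0.003 0.043 -0.001 0.764 0.004 0; -0.147 0.003 0.074 -0.001 0.764 0.004 0; -0.147 0.003 0.074 -0.001 0.764 0.004 0;
```

arm_command --rows "-0.023 0.003 -0.015 0 0.153 0.004 0; -0.046 0.003 -0.029 0 0.305 0.004 0; -0.073 0.003 -0.039 0 0.458 0.004 0; -0.102 0.003 -0.047 0 0.611 0.004 0; -0.135 0.003 -0.052 0 0.764 0.004 0; -0.138 0.003 -0.02 0 0.764 0.004 0; -0.141 0.003 0.011 0 0.764 0.004 0; -0.144 0.003 0.043 0 0.764 0.004 0; -0.147 0.003 0.074 0 0.764 0.004 0; -0.147 0.003 0.074 0 0.764 0.004 0" --squeeze 90

```text
time_s: 6.55
tcp_pos: [0.5861, 0.1382, 0.1392]
tool_rot: [-0.215, 0.659, 0.691, 0.203]
force: [-0.7, 0.4, -2.1]
width: 0.0188
gripper_force: 89.4
```

Run:
```python
from h import *
now()
lip((.066,.0065,-.6),*lerp((.064,.0065,-.55),(-.012,.0065,0.0),8),(-.02,.0065,0))
```

```text
lip tray x,y,z [-0.0011  0.0666  0.0104] dpsi -0.0023 pitch -0.6004 F [-0.7  0.4 -2.1] t 6.55 w 0.01878928706473608
-0.005 0.001 0.006 -0.004 -0.001 -0.002 0; -0.013 0.001 0.028 -0.004 -0.152 -0.002 0; -0.024 0.001 0.038 -0.004 -0.239 -0.002 0; -0.036 0.002 0.048 -0.004 -0.327 -0.002 0; -0.05 0.002 0.059 -0.004 -0.414 -0.002 0; -0.065 0.002 0.069 -0.004 -0.502 -0.002 0; -0.082 0.002 0.08 -0.004 -0.589 -0.001 0; -0.1 0.002 0.09 -0.004 -0.677 -0.001 0; -0.119 0.002 0.1 -0.005 -0.764 -0.001 0; -0.133 0.002 0.091 -0.005 -0.764 -0.001 0;
```

arm_command --rows "-0.005 0.001 0.006 -0.004 0 -0.002 0; -0.013 0.001 0.028 -0.004 -0.152 -0.002 0; -0.024 0.001 0.038 -0.004 -0.239 -0.002 0; -0.036 0.002 0.048 -0.004 -0.327 -0.002 0; -0.05 0.002 0.059 -0.004 -0.414 -0.002 0; -0.065 0.002 0.069 -0.004 -0.502 -0.002 0; -0.082 0.002 0.08 -0.004 -0.589 -0.001 0; -0.1 0.002 0.09 -0.004 -0.677 -0.001 0; -0.119 0.002 0.1 -0.005 -0.764 -0.001 0; -0.133 0.002 0.091 -0.005 -0.764 -0.001 0"

```text
time_s: 7.8
tcp_pos: [0.5892, 0.1096, 0.0656]
tool_rot: [0.0, 0.689, 0.724, 0.001]
force: [-0.4, 0.7, -1.6]
width: 0.0191
gripper_force: 89.5
```

Run:
```python
from h import *
now()
lip(*lerp((-.02,.006,0),(-.097,.006,0),9),(-.098,.006,0))
```

```text
lip tray x,y,z [ 0.0013 -0.0197  0.0077] dpsi 0.0011 pitch -0.0015 F [-0.4  0.7 -1.6] t 7.8 w 0.019055547194272177
-0.018 -0.002 0.004 0.003 -0.002 0.001 0; -0.035 -0.002 0.004 0.003 -0.002 0.001 0; -0.052 -0.002 0.004 0.003 -0.002 0.001 0; -0.069 -0.002 0.004 0.003 -0.002 0.001 0; -0.086 -0.002 0.004 0.003 -0.002 0.001 0; -0.103 -0.002 0.004 0.003 -0.002 0.001 0; -0.12 -0.002 0.004 0.003 -0.002 0.001 0; -0.137 -0.002 0.004 0.003 -0.002 0.001 0; -0.154 -0.002 0.004 0.003 -0.002 0.001 0; -0.156 -0.002 0.004 0.003 -0.002 0.001 0;
```

arm_command --rows "-0.015 -0.002 0.004 0.003 0 0.001 0; -0.032 -0.002 0.005 0.003 0 0.001 0; -0.05 -0.002 0.005 0.003 0 0.001 0; -0.068 -0.002 0.005 0.003 0 0.001 0; -0.086 -0.002 0.005 0.003 0 0.001 0; -0.103 -0.002 0.005 0.003 0 0.001 0; -0.12 -0.002 0.005 0.003 0 0.001 0; -0.136 -0.002 0.005 0.003 0 0.001 0; -0.15 -0.002 0.005 0.003 0 0.001 0; -0.154 -0.002 0.005 0.003 0 0.001 0"

```text
time_s: 9.05
tcp_pos: [0.5923, 0.0308, 0.0632]
tool_rot: [0.0, 0.691, 0.723, 0.0]
force: [-0.8, 1.1, -1.1]
width: 0.019
gripper_force: 89.5
```

Run:
```python
from h import *
from bench import camera
now()
c=camera("top")["color"][...,::-1];cv2.imwrite("pics/top3.png",c)
cv2.imwrite("pics/push.png",cv2.resize(c[190:310,220:420],None,fx=4,fy=4,interpolation=cv2.INTER_CUBIC))
```

```text
lip tray x,y,z [-0.0001 -0.0986  0.0056] dpsi -0.0028 pitch -0.0001 F [-0.8  1.1 -1.1] t 9.05 w 0.018991072200931394
```

View pics/push.png

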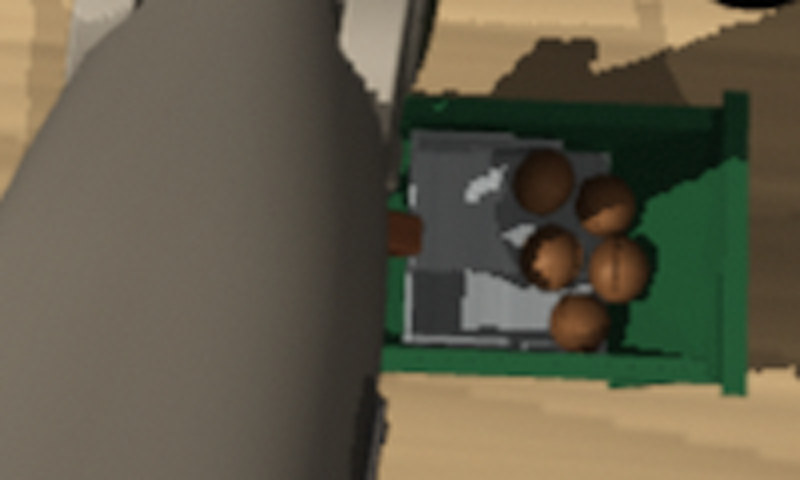

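Five nuts are gathered: three are on the pan and two are at the lip against the slope. Next I'll run the lip up the end slope while tilting nose-up.

Run:
```python
from h import *
W=[(-.0995-(z-.0058),z,np.arcsin((z-.0065)/.1) if z>.0065 else 0) for z in np.linspace(.0095,.045,9)]
lip(*W,W[-1])
```

```text
-0.006 -0.001 0.001 0.001 -0.038 -0.004 0; -0.01 -0.001 0.005 0.001 -0.095 -0.004 0; -0.015 -0.001 0.009 0.001 -0.151 -0.004 0; -0.021 -0.001 0.014 0.001 -0.209 -0.004 0; -0.027 -0.001 0.019 0.001 -0.266 -0.004 0; -0.034 0 0.024 0 -0.324 -0.004 0; -0.041 0 0.029 0 -0.383 -0.004 0; -0.049 0 0.035 0 -0.442 -0.004 0; -0.058 0 0.041 0 -0.503 -0.004 0; -0.058 0 0.041 0 -0.503 -0.004 0;
```

arm_command --rows "-0.006 -0.001 0.001 0.001 -0.038 -0.004 0; -0.01 -0.001 0.005 0.001 -0.095 -0.004 0; -0.015 -0.001 0.009 0.001 -0.151 -0.004 0; -0.021 -0.001 0.014 0.001 -0.209 -0.004 0; -0.027 -0.001 0.019 0.001 -0.266 -0.004 0; -0.034 0 0.024 0 -0.324 -0.004 0; -0.041 0 0.029 0 -0.383 -0.004 0; -0.049 0 0.035 0 -0.442 -0.004 0; -0.058 0 0.041 0 -0.503 -0.004 0; -0.058 0 0.041 0 -0.503 -0.004 0"

```text
time_s: 10.35
tcp_pos: [0.593, 0.0032, 0.042]
tool_rot: [0.142, 0.675, 0.711, -0.136]
force: [0.2, -0.0, -2.1]
width: 0.0184
gripper_force: 89.6
```

Run:
```python
from h import *
now()
lip((-.138,.052,.4),(-.135,.063,.4),*lerp((-.135,.063,.4),(-.135,.2,.4),8))
```

```text
lip tray x,y,z [ 1.000e-04 -1.373e-01  4.420e-02] dpsi 0.0029 pitch 0.395 F [ 0.2 -0.  -2.1] t 10.35 w 0.018441574992675923
-0.007 0.001 -0.012 0 -0.006 0.003 0; -0.01 0.001 -0.035 0 -0.006 0.003 0; -0.023 0.001 -0.067 0 -0.006 0.003 0; -0.036 0 -0.098 0 -0.006 0.003 0; -0.049 0 -0.13 0 -0.006 0.003 0; -0.062 0 -0.161 0 -0.006 0.003 0; -0.076 0 -0.193 0 -0.006 0.003 0; -0.089 0 -0.225 0 -0.006 0.003 0; -0.102 0 -0.256 0 -0.006 0.003 0; -0.115 0 -0.288 0 -0.006 0.003 0;
```

arm_command --rows "-0.007 0.001 -0.012 0 -0.006 0.003 0; -0.01 0.001 -0.035 0 -0.006 0.003 0; -0.023 0.001 -0.067 0 -0.006 0.003 0; -0.036 0 -0.098 0 -0.006 0.003 0; -0.049 0 -0.13 0 -0.006 0.003 0; -0.062 0 -0.161 0 -0.006 0.003 0; -0.076 0 -0.193 0 -0.006 0.003 0; -0.089 0 -0.225 0 -0.006 0.003 0; -0.102 0 -0.256 0 -0.006 0.003 0; -0.105 0 -0.265 0 -0.006 0.003 0"

```text
time_s: 11.6
tcp_pos: [0.5943, 0.0048, 0.1873]
tool_rot: [0.145, 0.677, 0.709, -0.136]
force: [0.9, -0.2, -2.6]
width: 0.0184
gripper_force: 89.6
```

Run:
```python
from h import *
from bench import camera
now()
im={n:camera(n)["color"][...,::-1] for n in("top","side")}
for n in im:cv2.imwrite(f"pics/{n}4.png",im[n])
for n in im:
  hsv=cv2.cvtColor(im[n],cv2.COLOR_BGR2HSV);m=cv2.inRange(hsv,(5,90,40),(16,200,200))
  k,_,st,ce=cv2.connectedComponentsWithStats(m)
  print(n,[(tuple(st[i][:5]),tuple(ce[i].round(0))) for i in range(1,k) if st[i][4]>60 and st[i][3]<60])
```

```text
lip tray x,y,z [ 0.0008 -0.1358  0.1902] dpsi -0.0032 pitch 0.3997 F [ 0.9 -0.2 -2.6] t 11.6 w 0.018411719653540815
top [((np.int32(581), np.int32(0), np.int32(59), np.int32(36), np.int32(1712)), (np.float64(614.0), np.float64(15.0))), ((np.int32(300), np.int32(207), np.int32(83), np.int32(53), np.int32(1351)), (np.float64(351.0), np.float64(233.0))), ((np.int32(348), np.int32(209), np.int32(16), np.int32(15), np.int32(168)), (np.float64(355.0), np.float64(216.0)))]
side [((np.int32(506), np.int32(73), np.int32(42), np.int32(29), np.int32(683)), (np.float64(525.0), np.float64(91.0))), ((np.int32(319), np.int32(173), np.int32(12), np.int32(25), np.int32(234)), (np.float64(324.0), np.float64(186.0)))]
```

Run:
```python
from h import *
lip((-.292,.13,.4),tx=-.0366)
im=cv2.imread("pics/top4.png")[190:310,300:440];g=cv2.inRange(cv2.cvtColor(im,cv2.COLOR_BGR2HSV),(5,90,25),(16,220,220))
c=cv2.HoughCircles(cv2.medianBlur(cv2.resize(cv2.cvtColor(im,cv2.COLOR_BGR2GRAY),None,fx=4,fy=4),5),cv2.HOUGH_GRADIENT,1,45,param1=80,param2=18,minRadius=30,maxRadius=46)
print(c)
cv2.imwrite("pics/carry.png",cv2.resize(im,None,fx=4,fy=4,interpolation=cv2.INTER_CUBIC))
```

```text
-0.242 -0.074 0.23 0.002 -0.001 -0.003 0; 
None
```

arm_command --rows "-0.01 -0.003 0.01 0 0 0 0; -0.032 -0.01 0.031 0 0 0 0; -0.065 -0.02 0.062 0 0 0 0; -0.1 -0.031 0.095 0 0 0 0; -0.135 -0.041 0.128 0 0 0 0; -0.17 -0.052 0.161 0 0 0 0; -0.2 -0.061 0.19 0 0 0 0; -0.223 -0.068 0.212 0 0 0 0; -0.237 -0.072 0.225 0.002 0 -0.003 0; -0.242 -0.074 0.23 0.002 0 -0.003 0"

```text
time_s: 12.95
tcp_pos: [0.5636, -0.1535, 0.126]
tool_rot: [0.143, 0.676, 0.71, -0.138]
force: [1.0, 0.6, -1.6]
width: 0.019
gripper_force: 89.4
```

Run:
```python
from h import *
now()
W=lerp((-.292,.13,.4),(-.292,.095,-.05),4)+lerp((-.292,.095,-.05),(-.292,.085,-.75),6)
lip(*W,tx=-.0366)
```

```text
lip tray x,y,z [-0.0373 -0.2924  0.1289] dpsi 0.0004 pitch 0.3995 F [ 1.   0.6 -1.6] t 12.95 w 0.018977859641527785
-0.008 0.001 -0.018 -0.002 0.143 0 0; -0.019 0.001 -0.031 -0.002 0.286 0 0; -0.034 0.001 -0.043 -0.002 0.429 0 0; -0.052 0.001 -0.052 -0.002 0.572 0 0; -0.078 0.001 -0.071 -0.002 0.721 0 0; -0.108 0.001 -0.088 -0.002 0.869 0 0; -0.139 0.001 -0.1 -0.002 1.018 -0.001 0; -0.172 0.001 -0.109 -0.002 1.166 -0.001 0; -0.206 0.001 -0.114 -0.002 1.315 -0.001 0; -0.241 0.001 -0.114 -0.002 1.464 -0.001 0;
```

arm_command --rows "-0.008 0.001 -0.018 0 0.143 0 0; -0.019 0.001 -0.031 0 0.286 0 0; -0.034 0.001 -0.043 0 0.429 0 0; -0.052 0.001 -0.052 0 0.572 0 0; -0.078 0.001 -0.071 0 0.721 0 0; -0.108 0.001 -0.088 0 0.869 0 0; -0.135 0.001 -0.099 0 0.998 0 0; -0.135 0.001 -0.099 0 0.998 0 0; -0.135 0.001 -0.099 0 0.998 0 0; -0.135 0.001 -0.099 0 0.998 0 0"

```text
time_s: 14.2
tcp_pos: [0.5667, -0.1945, 0.1985]
tool_rot: [-0.138, 0.676, 0.711, 0.131]
force: [0.5, -0.8, -2.8]
width: 0.0184
gripper_force: 89.5
```

Run:
```python
from h import *
now()
W=lerp((-.292,.09,-.385),(-.297,.095,-.85),5)
lip(*W,tx=-.0366)
```

```text
lip tray x,y,z [-0.0361 -0.2905  0.0912] dpsi 0.0016 pitch -0.383 F [ 0.5 -0.8 -2.8] t 14.2 w 0.01842464352869937
-0.017 -0.001 -0.028 -0.002 0.121 0.002 0; -0.033 -0.001 -0.056 -0.002 0.239 0.002 0; -0.05 -0.001 -0.082 -0.002 0.358 0.002 0; -0.07 -0.001 -0.106 -0.003 0.476 0.001 0; -0.092 -0.001 -0.129 -0.003 0.595 0.001 0;
```

arm_command --rows "-0.017 -0.001 -0.028 0 0.121 0.002 0; -0.033 -0.001 -0.056 0 0.239 0.002 0; -0.05 -0.001 -0.082 0 0.358 0.002 0; -0.07 -0.001 -0.106 0 0.476 0.001 0; -0.092 -0.001 -0.129 0 0.595 0.001 0; -0.092 -0.001 -0.129 0 0.595 0.001 0; -0.092 -0.001 -0.129 0 0.595 0.001 0; -0.092 -0.001 -0.129 0 0.595 0.001 0; -0.092 -0.001 -0.129 0 0.595 0.001 0; -0.092 -0.001 -0.129 0 0.595 0.001 0"

```text
time_s: 15.45
tcp_pos: [0.5695, -0.2619, 0.2421]
tool_rot: [-0.299, 0.628, 0.66, 0.284]
force: [-0.1, 0.2, -2.5]
width: 0.0186
gripper_force: 89.5
```

Run:
```python
from h import *
from bench import camera
now()
for n in("top","side"):
  c=camera(n)["color"][...,::-1];cv2.imwrite(f"pics/{n}5.png",c)
  m=cv2.inRange(cv2.cvtColor(c,cv2.COLOR_BGR2HSV),(4,90,25),(16,230,220))
  k,_,st,ce=cv2.connectedComponentsWithStats(m)
  print(n,[st[i].tolist() for i in range(1,k) if st[i][4]>25])
lip(*lerp((-.297,.095,-.85),(-.24,.21,-.3),8),tx=-.0366)
```

```text
lip tray x,y,z [-0.0367 -0.2978  0.0959] dpsi -0.0001 pitch -0.8496 F [-0.1  0.2 -2.5] t 15.45 w 0.018605360471470496
top [[72, 0, 21, 4, 50], [581, 0, 59, 36, 1735], [187, 124, 47, 55, 1359], [408, 212, 17, 11, 46], [474, 239, 29, 18, 358], [489, 266, 18, 13, 65], [506, 280, 14, 13, 132]]
side [[331, 67, 10, 53, 451], [618, 128, 12, 15, 82], [26, 136, 100, 98, 6055], [319, 145, 27, 17, 264], [198, 287, 50, 73, 2457]]
0.039 0 0.014 -0.001 -0.088 -0.001 0; 0.076 0 0.026 -0.001 -0.176 -0.001 0; 0.112 0 0.038 -0.001 -0.263 -0.001 0; 0.145 0 0.051 -0.001 -0.351 -0.001 0; 0.178 0 0.064 -0.001 -0.438 -0.001 0; 0.209 0 0.077 -0.001 -0.526 -0.001 0; 0.239 0 0.09 -0.001 -0.613 -0.001 0; 0.267 0 0.103 -0.001 -0.701 -0.001 0;
```

arm_command --rows "0.018 0 0.006 0 -0.04 0 0; 0.045 0 0.016 0 -0.1 0 0; 0.08 0 0.028 0 -0.185 0 0; 0.115 0 0.039 0 -0.27 0 0; 0.148 0 0.052 0 -0.36 0 0; 0.18 0 0.065 0 -0.445 0 0; 0.211 0 0.078 0 -0.53 0 0; 0.24 0 0.09 0 -0.615 0 0; 0.267 0 0.103 0 -0.7 0 0; 0.267 0 0.103 0 -0.7 0 0"

```text
time_s: 16.8
tcp_pos: [0.5633, -0.1339, 0.3093]
tool_rot: [-0.108, 0.681, 0.717, 0.103]
force: [0.3, 0.2, -2.1]
width: 0.0187
gripper_force: 89.5
```

Run:
```python
from h import *
now()
lip(*lerp((-.24,.21,-.3),(.03,.2,0),8),tx=-.02)
units([.50,.26,.20],-.79)
```

```text
lip tray x,y,z [-0.0363 -0.2382  0.2116] dpsi 0.0026 pitch -0.3007 F [ 0.3  0.2 -2.1] t 16.8 w 0.01868822765064169
0.064 0.034 0.035 0 -0.049 0.003 0; 0.131 0.034 0.069 0 -0.096 0.003 0; 0.198 0.034 0.102 0 -0.144 0.003 0; 0.265 0.034 0.136 0 -0.192 0.003 0; 0.331 0.034 0.17 0 -0.24 0.003 0; 0.396 0.034 0.204 0 -0.287 0.003 0; 0.462 0.035 0.238 0 -0.335 0.003 0; 0.527 0.035 0.272 0.001 -0.383 0.003 0; 
[ 0.693 -0.086  0.444] [ 0.141 -0.365 -0.922]
```

arm_command --rows "0.04 0.004 0.02 0 -0.03 0 0; 0.1 0.01 0.05 0 -0.07 0 0; 0.165 0.016 0.085 0 -0.12 0 0; 0.23 0.02 0.118 0 -0.167 0 0; 0.3 0.024 0.154 0 -0.218 0 0; 0.37 0.028 0.19 0 -0.268 0 0; 0.435 0.031 0.224 0 -0.315 0.002 0; 0.49 0.033 0.252 0 -0.355 0.003 0; 0.527 0.035 0.272 0 -0.383 0.003 0; 0.527 0.035 0.272 0 -0.383 0.003 0"

```text
time_s: 18.05
tcp_pos: [0.5662, 0.1576, 0.2542]
tool_rot: [-0.002, 0.69, 0.724, -0.001]
force: [-0.4, -0.9, -2.2]
width: 0.0189
gripper_force: 89.5
```

Run:
```python
from h import *
from bench import camera
now()
c={n:camera(n)["color"][...,::-1] for n in("top","side")}
for n in c:cv2.imwrite(f"pics/{n}6.png",c[n])
r=lambda i,k:cv2.resize(i,None,fx=k,fy=k,interpolation=cv2.INTER_CUBIC)
a=r(c["top"][200:350,230:430],2);b=r(c["top"][220:330,450:560],5)[:550]
a=cv2.copyMakeBorder(a,0,0,0,0,0);s=r(c["side"][120:180,290:380],2.2);s=cv2.copyMakeBorder(s,0,550-300-s.shape[0],0,a.shape[1]-s.shape[1],0)
a=r(c["top"][200:350,230:430],1.25);t=r(cv2.imread("pics/top2.png")[300:370,260:320],4)[:,:240]
h=np.zeros((550,250,3),np.uint8);h[:a.shape[0],:a.shape[1]]=a;h[200:200+t.shape[0],:t.shape[1]]=t
cv2.imwrite("pics/check.png",np.hstack([b,h]))
units([.50,.28,.185],-.79)
```

```text
lip tray x,y,z [-0.0201  0.0294  0.1963] dpsi -0.0005 pitch -0.0015 F [-0.4 -0.9 -2.2] t 18.05 w 0.0189204727519991
[ 0.254 -0.121  0.14 ] [-0.005 -0.003 -0.936]
```

View pics/check.png

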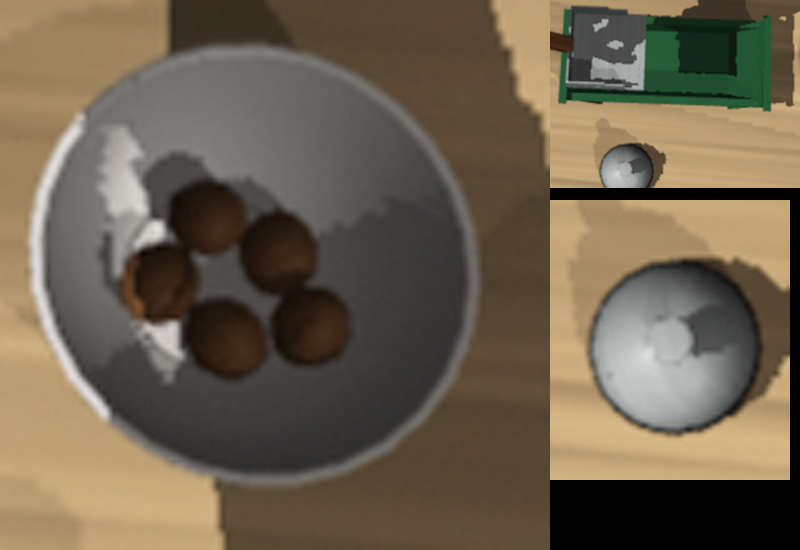

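All five walnuts are in the bowl, the tray is empty and the bowl hasn't moved. In the top view the plunger top is at (290.5,335). Now I'll return the scoop.

arm_command --rows "0.01 -0.005 0.005 0 0 -0.05 0; 0.035 -0.017 0.018 0 0 -0.16 0; 0.07 -0.034 0.038 0 0 -0.3 0; 0.11 -0.053 0.06 0 0 -0.45 0; 0.15 -0.072 0.082 0 0 -0.6 0; 0.19 -0.09 0.105 0 0 -0.74 0; 0.22 -0.105 0.122 0 0 -0.84 0; 0.242 -0.115 0.134 0 0 -0.91 0; 0.254 -0.121 0.14 -0.005 -0.003 -0.936 0; 0.254 -0.121 0.14 -0.005 -0.003 -0.936 0"

```text
time_s: 19.4
tcp_pos: [0.5003, 0.2806, 0.1859]
tool_rot: [0.001, 0.385, 0.923, 0.0]
force: [0.6, 0.3, -2.0]
width: 0.0181
gripper_force: 89.5
```

Run:
```python
from h import *
units([.4585,.3131,.11],-.062)
```

```text
[ 0.105 -0.014  0.152] [ 0.001  0.003 -0.927]
```

arm_command --rows "0.005 0 0.007 0 0 -0.05 0; 0.015 -0.002 0.022 0 0 -0.16 0; 0.03 -0.004 0.043 0 0 -0.3 0; 0.047 -0.006 0.068 0 0 -0.45 0; 0.065 -0.008 0.093 0 0 -0.6 0; 0.08 -0.01 0.116 0 0 -0.74 0; 0.092 -0.012 0.134 0 0 -0.84 0; 0.1 -0.013 0.146 0 0 -0.9 0; 0.105 -0.014 0.152 0.001 0.003 -0.927 0; 0.105 -0.014 0.152 0.001 0.003 -0.927 0"

```text
time_s: 20.65
tcp_pos: [0.4587, 0.3129, 0.1097]
tool_rot: [-0.0, 0.031, 1.0, 0.0]
force: [0.3, -0.0, -1.3]
width: 0.0185
gripper_force: 89.5
```

Run:
```python
from h import *
units([.4585,.3131,.0622],-.062)
```

```text
[0.    0.    0.095] [ 0. -0. -0.]
```

arm_command --rows "0 0 0.015 0 0 0 0; 0 0 0.035 0 0 0 0; 0 0 0.055 0 0 0 0; 0 0 0.075 0 0 0 0; 0 0 0.087 0 0 0 0; 0 0 0.093 0 0 0 0; 0 0 0.095 0 0 0 0; 0 0 0.095 0 0 0 0; 0 0 0.095 0 0 0 0; 0 0 0.095 0 0 0 0"

```text
time_s: 21.9
tcp_pos: [0.4588, 0.3132, 0.0625]
tool_rot: [0.0, 0.031, 1.0, 0.0]
force: [-0.1, 0.1, -1.5]
width: 0.0183
gripper_force: 89.5
```

Run:
```python
from h import *
now();print(scoop(G))
```

```text
lip tray x,y,z [0.0238 0.318  0.0049] dpsi 1.4604 pitch 0.0002 F [-0.1  0.1 -1.5] t 21.9 w 0.01832370899624479
(array([0.5526514 , 0.30741891, 0.00492713]), np.float64(-0.06185208115553088), np.float64(0.0001933009793955688))
```

arm_command --rows "0 0 0.001 0 0 0 0; 0 0 0.002 0 0 0 0; 0 0 0.002 0 0 0 0; 0 0 0.002 0 0 0 0.4; 0 0 0.002 0 0 0 0.8; 0 0 0.002 0 0 0 1; 0 0 0.002 0 0 0 1; 0 0 0.002 0 0 0 1; 0 0 0.002 0 0 0 1; 0 0 0.002 0 0 0 1" --squeeze 20

```text
time_s: 23.15
tcp_pos: [0.4587, 0.3131, 0.0613]
tool_rot: [-0.0, 0.031, 1.0, 0.0]
force: [0.2, 0.6, -0.5]
width: 0.0851
gripper_force: 0.0
```

arm_command --rows "0 0 -0.02 0 0 0 1; 0 0 -0.05 0 0 0 1; 0 0 -0.09 0 0 0 1; 0 0 -0.14 0 0 0 1; 0 0 -0.19 0 0 0 1; 0 0 -0.23 0 0 0 1; 0 0 -0.25 0 0 0 1; 0 0 -0.26 0 0 0 1; 0 0 -0.26 0 0 0 0; 0 0 -0.26 0 0 0 0"

```text
time_s: 24.4
tcp_pos: [0.4583, 0.3128, 0.1905]
tool_rot: [-0.001, 0.031, 1.0, -0.0]
force: [-0.0, 0.2, -0.5]
width: 0.051
gripper_force: 0.0
```

Run:
```python
from h import *
from bench import robot,camera
print(robot.read_state()["force"])
p=ray("t",290.5,335,.066);q=ray("s",408,247.7,.066);print(p+[.0008,.003,0],q+[.0016,-.002,0])
# compare rest area with the initial pictures
for n,(x,y,w,h) in dict(top=(115,210,60,80),side=(290,335,110,105)).items():
    c=camera(n)["color"][...,::-1];cv2.imwrite(f"pics/{n}7.png",c)
    a=cv2.Canny(cv2.imread(f"pics/{n}0.png"),60,160)[y:y+h,x:x+w];b=cv2.Canny(np.ascontiguousarray(c),60,160)[y:y+h,x:x+w]
    d=cv2.distanceTransform(255-a,cv2.DIST_L2,3);print(n,"edge distance px: median,90%",np.percentile(d[b>0],[50,80,90]))
units([.422,.036,.15],-.062)
```

```text
[-0.02963828  0.19824576 -0.51210756]
[0.42332903 0.03168366 0.066     ] [0.42273858 0.03479763 0.066     ]
top edge distance px: median,90% [0.         0.         0.95499998]
side edge distance px: median,90% [0.         0.         1.90999997]
[ 0.038 -0.557  0.081] [-0.    -0.002  0.   ]
```

The edges in the rest area match the initial pictures, so the scoop lies as it started. On to the bell, at about (0.423, 0.033).

arm_command --rows "0.002 -0.03 0 0 0 0 0; 0.008 -0.1 0 0 0 0 0; 0.014 -0.19 0 0 0 0 0; 0.02 -0.28 0 0 0 0 0; 0.026 -0.37 0.02 0 0 0 0; 0.03 -0.45 0.05 0 0 0 0; 0.034 -0.51 0.08 0 0 0 0; 0.036 -0.55 0.11 0 0 0 0; 0.036 -0.563 0.12 0 0 0 0; 0.036 -0.563 0.12 0 0 0 0"

```text
time_s: 25.75
tcp_pos: [0.423, 0.0329, 0.1311]
tool_rot: [-0.0, 0.031, 1.0, 0.0]
force: [-0.5, -0.6, 0.4]
width: 0.0005
gripper_force: 0.0
```

Run:
```python
from h import *
units([.423,.033,.070],-.062);units([.423,.033,.056],-.062)
```

```text
[-0.     0.     0.122] [ 0.001 -0.001 -0.001]
[-0.    0.    0.15] [ 0.001 -0.001 -0.001]
```

arm_command --rows "0 0 0.03 0 0 0 0; 0 0 0.07 0 0 0 0; 0 0 0.105 0 0 0 0; 0 0 0.125 0 0 0 0; 0 0 0.132 0 0 0 0; 0 0 0.138 0 0 0 0; 0 0 0.143 0 0 0 0; 0 0 0.147 0 0 0 0; 0 0 0.149 0 0 0 0; 0 0 0.149 0 0 0 0"

```text
time_s: 27.0
tcp_pos: [0.4235, 0.0336, 0.0579]
tool_rot: [0.0, 0.031, 1.0, 0.001]
force: [-4.8, 3.5, 14.1]
width: 0.0001
gripper_force: 7.1
```

arm_command --rows "0 0 -0.005 0 0 0 0; 0 0 -0.015 0 0 0 0; 0 0 -0.03 0 0 0 0; 0 0 -0.06 0 0 0 0; 0 0 -0.1 0 0 0 0; 0 0 -0.15 0 0 0 0; 0 0 -0.2 0 0 0 0; 0 0 -0.23 0 0 0 0; 0 0 -0.24 0 0 0 0; 0 0 -0.24 0 0 0 0"

```text
time_s: 28.25
tcp_pos: [0.4234, 0.033, 0.1766]
tool_rot: [0.0, 0.031, 1.0, 0.0]
force: [0.3, 0.1, 1.1]
width: 0.0001
gripper_force: 0.0
```

Run:
```python
from bench import robot,job_done
print(robot.read_state()["force"]);print(job_done())
```

```text
[0.29449602 0.14616666 1.07294272]
the job is handed in; nothing more can be done
None
```

I tipped all five walnuts into the bowl, laid the scoop back flat in the spoon rest and let go of it, then pressed the bell to its stop and released it; the job is handed in at about 28 s, and no verdict was returned.

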